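# Push the egg cooker's slide-out tray home past its spring catch

## Task

The slide-out tray under the egg cooker is pulled out and locked by the spring catch at its right side. Hold the catch's plunger down with your fingertips and push the tray's steel bracket past it, on until the tray is fully home against its back stop, then take the hand away so that the catch stands free and sprung up again. Pick nothing up, and leave the cooker, cups, lid, saucer and spoon alone: the cooker and the cup that ride on the tray must stay standing on it.

Things in the scene. Friction and masses are not known exactly. Their poses are not given: they have to be found in the camera images.
- slide_base: Fixed pale-wood base of the slide-out tray, 300 (x) x 290 (y) x 12 mm, on the shelf. Origin: centre of its underside. x points the way the tray slides home (away from the robot), y left, z up. A back stop 60 mm high crosses its far end. The catch's aluminium housing (86 x 46, 24 mm high) lies by its right edge; beyond it (+x) only bare shelf lies under the bracket's path.
- tray (a joint): How far the sliding tray stands out from home, m: 0 = fully home (near edge flush with the base's near edge, far edge at the back stop), about 0.090 = locked out by the catch (3 mm play each way), 0.100 = end of runners. Slides level along the base's x, needs about 3 N, stays where it is left. A pale-wood board 300 x 296 x 16 mm, top 44 mm above the shelf.
- tray_center (a point): Centre of the tray's top face, 44 mm above the shelf; moves with the tray. Axes as slide_base.
- bracket_face (a point): Centre of the face to push: near face (normal along -x of slide_base) of the steel angle bracket on the tray's right edge. Its outward leg is an upright plate 6 mm thick (x), underside 36.5 mm and top 66.5 mm above the shelf; this point is half-way up. The plate spans from the tray's edge, 30 mm to the left of this point, to 20 mm to the right. Moves with the tray; axes as slide_base.
- catch (a joint): How far the plunger is pressed straight down, m: 0 = sprung up, 0.011 = fully down (stop). Needs about 3 N to start, 8 N fully down; springs back when let go. The bracket passes once it is down 0.007 or more. One black piece 66 mm long: thumb pad, then a notch 12 mm wide where the bracket's plate stands, then a stop 12 mm long, 2 mm lower than the pad; all go down together.
- catch_pad (a point): Centre of the top of the plunger's thumb pad, a ribbed black rectangle 42 (x) x 36 mm (y), on the robot's side of the bracket: 44 mm above the shelf when up, 33 mm fully down. With the tray locked out, the bracket's near face is 24 mm ahead (+x). A fingertip on the pad that slides along +x against that face both holds the plunger and drives the tray. Axes as slide_base.
- cooker: White egg cooker, 174 mm diameter (190 mm over the ears of its trays) and 184 mm high, with two stacked clear steamer trays holding eggs, lid off, about 0.85 kg; stands loose on the middle of the tray and rides with it. Origin: centre of its underside.
- cup_a: Grey porcelain egg cup, 51 mm diameter, 64 mm high, standing loose on the tray's near left part; rides with it. Origin: centre of its underside.
- cup_b: A second grey porcelain egg cup of the same size, standing on the shelf to the right of the catch. Origin: centre of its underside.
- lid: The cooker's clear plastic dome lid, 178 mm diameter, 90 mm high with its knob, lying on the shelf beside the base. Origin: centre of its underside.
- saucer: White ceramic saucer, 154 mm diameter, 11 mm high, on the shelf beside the base. Origin: centre of its underside.
- spoon: Stainless egg spoon, 118 mm long, lying in the saucer. Origin: about the middle of its length, on its underside.
Not all that is in view belongs to the job. Leave any pink or purple look-alike of the cooker alone.

How it is judged (in metres and radians):
On the way, in this order (a step that is already met when the one before it is completed fails the run):
1. the catch's plunger is held down by the fingers while the tray is still locked out (value of joint catch above 0.0045 m and value of joint tray above 0.08 m and contact force between the fingers and catch above 0.8 N), for 0.02 s.
2. the bracket slides over the catch's stop with the plunger still down (value of joint tray below 0.077 m and value of joint catch above 0.0045 m), for 0.02 s.
At the end, for the whole second after the job is handed in: The tray is home to within 5 mm of its back stop, the catch's plunger is sprung up (within 1.5 mm), the cooker and the egg cup on the tray stand upright and at rest on it, and the other cup, lid, saucer and spoon are within 15 mm of where they started (value of joint tray below 0.005 m and value of joint catch below 0.0015 m and angle between each of cooker, cup_a's own z axis and vertical below 0.1 rad and height (world z) of cooker between 0.04 and 0.05 m and linear speed of each of cooker, cup_a below 0.01 m/s and height (world z) of cup_a between 0.04 and 0.05 m and distance of each of cup_b, lid, saucer, spoon from where it was at the start of the episode below 0.015 m); the robot touches nothing.
It fails at once if a cup, the lid, the saucer, the spoon or the cooker was lifted (height (world z) of any of cooker, cup_a above 0.056 m or height (world z) of any of cup_b, lid, saucer above 0.012 m or height (world z) of spoon above 0.017 m).
It fails at once if the cooker or a cup was tipped (angle between any of cooker, cup_a, cup_b's own z axis and vertical above 0.35 rad).
It fails at once if a thing on the shelf was knocked away (distance of any of cup_b, lid, saucer, spoon from where it was at the start of the episode above 0.02 m).
It fails at once if the robot pushed or bumped the cooker or the cup on the tray (contact force between any of the arm, the fingers and cooker above 2 N or contact force between any of the arm, the fingers and cup_a above 2 N).
It also fails if it takes over 42 s, if anything falls off the work surface, if the arm or the gripper's body presses on something with over 40 N, if the wrist force passes 120 N, or if a joint passes its speed limit or range.

## Robot

A 6-joint arm with a two-finger parallel gripper is mounted at the origin on the work surface. World frame = base frame: x ahead of the robot, y to its left, z up, the work surface at z = 0. Lengths are in m, angles in degrees, forces in N, time in s.
With the tool pointing down it reaches from about 0.3 to 0.75 m from the base axis. Payload 8.5 kg.
Tool frame: the origin (TCP) lies at the very end of the fingers, on their centre line; the grasp point (between the pads) lies 19 mm behind it; z points along the fingers, y is the direction in which the jaws open and shut (so a half turn about z gives the same grasp; the last joint's range is limited). The gripper opens to 85 mm and grips with 20 to 120 N. Pads are 22 mm wide; open, the fingers measure 114 mm over their backs; the gripper's body (76 mm by 85 mm) begins 54 mm behind the grasp point. The pads swing forward as they close: fully open they stand 13 mm farther back than shut.
Start: joints at [60.43, 21.807, 74.336, -0, 83.858, -12.336], TCP at [0.163, 0.525, 0.231] pointing down, gripper open.
Joint ranges: [-178.18, 178.18], [-50.72, 133.34], [12.68, 142.11], [-81.47, 261.47], [9.98, 163.14], [-165.26, 165.26]. Speed limits (degrees/s): [136.94, 136.94, 180, 180, 180, 180].

## Interface

Orientations are given as a 3x3 rotation matrix whose columns are the frame's x, y, z axes.
In Python, from rig import env, vision, close_job, spotter gives the robot as it stands. The module is installed in compiled form; this text tells all that it offers.
- The arm moves only by the tool jog_arm, never from a script. Its argument "plan" is a list that holds one entry, the list of rows, each a list of 6 numbers: the shift along the tool's x, y, z in units of 40 mm (1.0 is 40 mm), then the turn, a rotation vector about the tool's x, y, z in units of 0.15 rad (1.0 is 0.15 rad). A call has 1 to 10 rows; each row shifts and turns the commanded pose from where the row before left it, along the tool's axes as they then stand; what a row does not reach is not made up. A row lasts 1/10 s, in which the tool goes at most 50 mm and 8.59 degrees, less where a joint would pass 70% of its speed; a pose out of reach is approached as far as the arm can. A call with a number of a shift or a turn outside -1 to 1 is refused whole. A call with a gripper value outside its range is refused whole. "grip" is the opening, from -1 (shut) to 1 (fully open), set as the call begins (left out, the last holds). The fingers move at their own pace and stop on an object; "squeeze" is the grip in N (left out, the last holds). Time passes only in rows, so rows that do not move let the fingers close. It gives the time, the measured TCP pose, the force and the opening at its end, in the units of the state.
- env.observe(): the state, without advancing time (a new reading comes with each control period).
- vision.get_image(name): name is "side" or "top" or "wrist"; returns (picture, depth): 480x640x3 uint8, red, green, blue; 480x640 float32, m along the optical axis (not along the pixel's ray), 0 where there is no reading.
- vision.camera_info(name): a dict with "fx", "fy", "cx", "cy" (pixels), "rvec" (rotation vector, rad) and "tvec" (3), from world to camera coordinates, as OpenCV has them. Camera axes: x right, y down, z forward; pixel columns grow to the right and rows downward; lengths in m; the calibration is good to about 2 mm. A picture is of the moment at which its call begins: read the wrist's pose just before it. camera_info takes no time and is no camera call; for the wrist camera it gives the pose at the moment of the call.
- close_job(): hands the job in, once; it reports no verdict.
Trained networks look in the newest picture that a camera, given by its name, has taken for a name from the list of things; names that differ only in an ending like _2 or _b are one class to them, and where a whole thing is asked for, a point or a joint stands for the part that bears it (a point fixed in the world has none). Each returns a list of dicts, best first, with "score" (0 to 1); they miss things now and then, are a little off and sometimes report something else, mostly with a low value. They report only what shows in the picture. A call takes as long as a camera call. They do not tell look-alikes from the thing itself.
- spotter.trace(camera, query): "pixels" (480x640 bool, what is visible of it) and "rect" ([left, top, right, bottom] in pixels, round what is visible of it).
The state is a dict: "time_s": time; "q": joint angles; "qvel": joint speeds; "joint_efforts": joint torques, N m; "position": TCP position; "tool_rot": TCP orientation; "ft_force": force on the tool from outside, world axes, zero at the start; "wrist_torque": the same for the moment, N m; "grip_width": finger opening in m.
Only numpy, scipy, OpenCV 4.12 (cv2) and the standard library are available. Lean on these libraries where they do the work, as an engineer would, in place of code of your own. Each camera call takes 0.05 s, during which the arm holds its last target.

## Working session

There is one attempt and no reset: what is moved stays moved. The work goes in short steps, Python scripts to look and compute and a tool call to move; the robot and the scene stay as the last step left them, time stands still between calls to the robot, and variables do not carry over. Pictures are saved under pics/ and viewed, and the job is handed in when it is done.

Besides the shell and the picture viewer there is one more tool, called as a command line: name --argument value ..., lists and objects as JSON in quotes. jog_arm: Moves the arm, as the interface text tells. Its arguments: {"type":"object","properties":{"plan":{"type":"array"},"grip":{"type":"number"},"squeeze":{"type":"number"}},"required":["plan"]}

```bash
mkdir -p pics; cat > h.py <<'E'
import numpy as np, cv2
from rig import env, vision, close_job, spotter
def cam(n):
    c=vision.camera_info(n); R=cv2.Rodrigues(np.array(c['rvec'],float))[0]; return c,R,np.array(c['tvec'],float).ravel()
def world(n,u,v,d,ci=None):
    c,R,t=ci or cam(n); u=np.asarray(u,float);v=np.asarray(v,float)
    P=np.stack([(u-c['cx'])/c['fx']*d,(v-c['cy'])/c['fy']*d,d],-1); return (P-t)@R
def proj(n,p,ci=None):
    c,R,t=ci or cam(n); q=np.asarray(p,float)@R.T+t
    return np.stack([q[...,0]/q[...,2]*c['fx']+c['cx'],q[...,1]/q[...,2]*c['fy']+c['cy']],-1)
def save(im,f): cv2.imwrite('pics/'+f,cv2.cvtColor(im,cv2.COLOR_RGB2BGR))
E
python3 - <<'E'
from h import *
s=env.observe(); print(s['time_s'],s['position'],s['tool_rot'],s['grip_width'],s['ft_force'])
for n in ['side','top','wrist']:
    im,d=vision.get_image(n); save(im,n+'0.png'); np.savez(''+n+'0.npz',im=im,d=d)
    c,R,t=cam(n); print(n,c['fx'],c['cx'],'campos',-R.T@t,'fwd',R[2])
    if n!='wrist':
      for q in ['catch_pad','bracket_face','tray','slide_base','cup_b']:
        r=spotter.trace(n,q); print(q,[(x['score'],x['rect'],x['pixels'].sum()) for x in r[:3]])
E
```

```text
0.0 [0.16281967 0.52505032 0.23071622] [[-9.55099680e-01  2.96283846e-01 -6.94825994e-04]
 [ 2.96284519e-01  9.55098891e-01 -1.26140349e-03]
 [ 2.89894058e-04 -1.41063226e-03 -9.99998963e-01]] 0.08545510426363467 [-0.65923397 -0.08209432  1.31040494]
side 575.3806437431232 319.047148820796 campos [0.89314215 0.00861276 1.39228403] fwd [-0.30040662  0.08879726 -0.94966884]
catch_pad [(0.75, [220.2, 249.4, 242.0, 278.9], np.int64(345))]
bracket_face [(0.78, [222.3, 213.5, 364.8, 334.2], np.int64(7888))]
tray [(0.87, [220.5, 210.2, 367.7, 333.4], np.int64(7917))]
slide_base [(0.79, [221.0, 212.1, 371.4, 380.6], np.int64(14037)), (0.65, [223.7, 212.4, 365.1, 333.8], np.int64(7726))]
cup_b [(0.63, [176.1, 246.4, 199.0, 271.8], np.int64(458)), (0.62, [337.8, 203.0, 354.8, 230.8], np.int64(363))]
top 509.20275406475025 326.19245751600283 campos [0.22662738 0.14837845 1.1924807 ] fwd [ 0.20798325 -0.00506706 -0.97811926]
catch_pad [(0.88, [417.0, 229.3, 435.4, 260.9], np.int64(395))]
bracket_face [(0.63, [277.1, 161.8, 437.5, 299.4], np.int64(9295))]
tray [(0.7, [275.7, 163.9, 437.8, 293.4], np.int64(9161))]
slide_base [(0.62, [272.7, 106.5, 436.3, 295.1], np.int64(14368))]
cup_b [(0.93, [280.5, 238.5, 302.6, 264.3], np.int64(445)), (0.72, [455.3, 252.0, 483.4, 273.5], np.int64(499))]
wrist 396.58410669531827 324.1408351146964 campos [0.08622254 0.55009159 0.37420115] fwd [ 0.30243963 -0.09387271 -0.94853476]
```

View pics/side0.png

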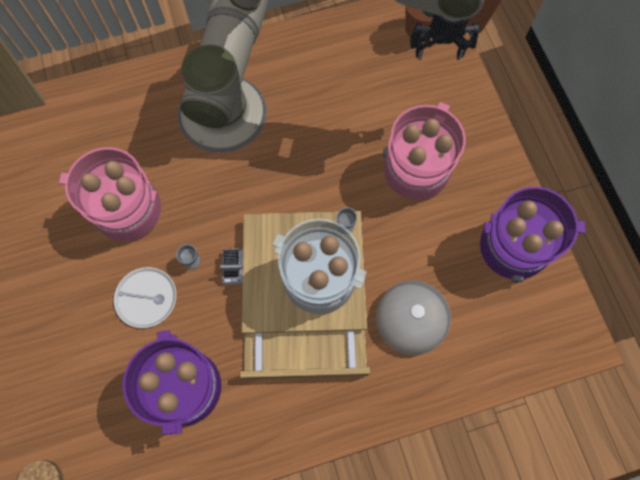

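View pics/top0.png

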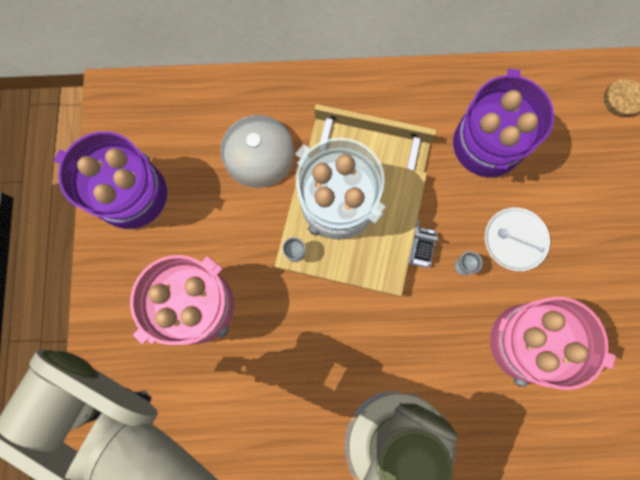

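The side and top pictures show the catch at the tray's right: side about (232,265), top about (425,246). cup_b is just to its right. I'll measure the tray's orientation and the pad next.

```bash
python3 - <<'E'
from h import *
for n,b in [('side',(205,235,265,300)),('top',(395,215,455,280))]:
    z=np.load(n+'0.npz'); im=z['im'];x0,y0,x1,y1=b
    save(cv2.resize(im[y0:y1,x0:x1],None,fx=9,fy=9,interpolation=cv2.INTER_CUBIC),n+'z.png')
    d=z['d']; vv,uu=np.mgrid[0:480,0:640]; P=world(n,uu,vv,d)
    # tray top mask: depth-based height 0.044
    m=(abs(P[...,2]-0.044)<0.006)&(d>0)
    k=cv2.morphologyEx(m.astype(np.uint8),cv2.MORPH_OPEN,np.ones((5,5)))
    nl,lab,st,ce=cv2.connectedComponentsWithStats(k); 
    i=1+np.argmax(st[1:,4]); q=P[lab==i]; print(n,st[i],'z',np.median(q[:,2]))
    r=cv2.minAreaRect(q[:,:2].astype(np.float32)*1000); print(r, cv2.boxPoints(r))
    # catch region points
    for v in range(y0+8,y1-12,3): print(v,' '.join('%3d'%(P[v,u,2]*1000) for u in range(x0+5,x1-5,2)))
E
```

```text
side [ 242  213  125  119 5167] z 0.044347119987382805
((508.908447265625, 81.25196075439453), (296.180419921875, 301.9151306152344), 74.23945617675781) [[ 323.4022    -20.268112]
 [ 613.9669   -102.27356 ]
 [ 694.4147    182.77203 ]
 [ 403.84998   264.77747 ]]
243   0   4   2   5   0   4  -2   1   5   0   0   2   0  -1   3   2   2  48  42  45  46  49  45  41  50
246   0   2   0   0   0   0  -5   0   6  -2   0   2   1   0   5   0  -1  43  45  40  46  44  41  43  41
249  -1   1   5   3   2   3  -1  40  48  43  47  45  39  50  39  26   3  43  42  50  49  42  45  46  48
252   3   0   5   0  -8   3   0  42  37  43 1392  50  42  42  43  28   8  46  46  46  45  40  40  37  47
255   4  -3   2   0  -2   2  -3  40  52  45  46  44  45  51  43  21  16  39  47  48  45  40  43  46  43
258   2   0  -1   5   0   3   4  46  43  47  43  45  41  49  40  21  10  42  40  39  46  41  38  42  44
261   4   1  -1   0   1   0  -2  44  41  45  40  43  49  41  41  25   5  42  47  48  49  41  44  40  41
264  -6   2  -1  -7   0   0  -2  48  45  43  45  43  43  42  65  66   6  42  49  44  45  42  42  50  41
267  
[... 1851 characters left out ...]
11  23  24  45  43  43  43  43  43  39  40  -2  -1   0  -1  -1  -2   0   0
250  39  43 1192  41  40  45   9  21  37  45  44  44  45  46  44  44  43   0   0   1  -4  -1  -1   5   0
253  43  42  41  41  48  41  12  25  41  43  39  43  40  44  43  40  25   3   1   1  -2  -1  -2  -1   0
256  45  45  42  39  40  15  18  24  45  41  44  41  43  46  41  44  20  -1   3   0   0   0   0   1  -1
259  40  44  40  44  43   8  23  25  29  33  41  42  38  43  42  43   0   3  -1  -1   1  -3   1   1   0
262  43  44  42  44 1192   9  19  19  23  25  21  22  22  20  21  22   0  -2   2  -1  -3  -3   1   2   0
265  44  42  41  36   0   1  -1   0   5   9  15  19  21  19  23  27  -1  -1  -1   2   0  -4   0   4   0
```

```bash
python3 - <<'E'
from h import *
# networks' centroid of catch & cups with height assumption
for n in ['side','top']:
    ci=cam(n)
    c,R,t=ci
    def ray(u,v,z):
        o=-R.T@t; w=R.T@np.array([(u-c['cx'])/c['fx'],(v-c['cy'])/c['fy'],1]); return o+w*(z-o[2])/w[2]
    z=np.load(n+'0.npz')
    for q in ['catch_pad','cup_b','saucer','cooker']:
        vision
    print(n)
    pts={'side':{'cupb_top':(187,252)},'top':{'cupb_top':(471,262)}}[n]
    for k,(u,v) in pts.items(): print(k,ray(u,v,0.064))
E
```

```text
side
cupb_top [ 0.39032536 -0.17698058  0.064     ]
top
cupb_top [ 0.3932762 -0.1788873  0.064    ]
```

```bash
python3 - <<'E'
from h import *
a=np.deg2rad(-15.6); ex=np.array([np.cos(a),np.sin(a)]); ey=np.array([-ex[1],ex[0]]); C=np.array([.5089,.0809])
for n,b in [('side',(205,235,265,300)),('top',(395,215,455,280))]:
    z=np.load(n+'0.npz'); d=z['d']; x0,y0,x1,y1=b
    vv,uu=np.mgrid[y0:y1,x0:x1]; P=world(n,uu,vv,d[y0:y1,x0:x1]).reshape(-1,3)
    X=(P[:,:2]-C)@ex; Y=(P[:,:2]-C)@ey; Z=P[:,2]
    g=Y<-0.152
    for nm,m in [('pad',(Z>.036)&(Z<.052)&g&(X<0.05)),('br',(Z>.058)&(Z<.075)&g),('hous',(Z>.015)&(Z<.03)&g)]:
        print(n,nm,m.sum(),'X',np.percentile(X[m],[1,10,50,90,99]).round(4),'Y',np.percentile(Y[m],[1,10,50,90,99]).round(4))
    m=(Z>.036)&(Z<.052)&g
    h,e=np.histogram(X[m],np.arange(-.1,.05,.004)); print(list(zip((e[:-1]*1000).round().astype(int),h)))
    h,e=np.histogram(Y[m],np.arange(-.23,-.148,.004)); print(list(zip((e[:-1]*1000).round().astype(int),h)))
E
```

```text
side pad 356 X [-0.057  -0.0506 -0.0262  0.0048  0.0102] Y [-0.1957 -0.1914 -0.1764 -0.1615 -0.1569]
side br 65 X [-0.0105 -0.0088 -0.0056 -0.0034 -0.0026] Y [-0.1968 -0.1936 -0.175  -0.156  -0.1534]
side hous 186 X [-0.0655 -0.053   0.0102  0.0205  0.0217] Y [-0.1999 -0.198  -0.1688 -0.1562 -0.154 ]
[(np.int64(-100), np.int64(0)), (np.int64(-96), np.int64(0)), (np.int64(-92), np.int64(0)), (np.int64(-88), np.int64(0)), (np.int64(-84), np.int64(0)), (np.int64(-80), np.int64(0)), (np.int64(-76), np.int64(0)), (np.int64(-72), np.int64(0)), (np.int64(-68), np.int64(0)), (np.int64(-64), np.int64(0)), (np.int64(-60), np.int64(8)), (np.int64(-56), np.int64(25)), (np.int64(-52), np.int64(20)), (np.int64(-48), np.int64(20)), (np.int64(-44), np.int64(25)), (np.int64(-40), np.int64(23)), (np.int64(-36), np.int64(23)), (np.int64(-32), np.int64(24)), (np.int64(-28), np.int64(24)), (np.int64(-24), np.int64(24)), (np.int64(-20), np.int64(22)), (np.int64(-16), np.int64(0)), (np.int64(-12), np.int64(0)), (np.int64(-8), np.int64(20)), (np.int64(-4), np.int64(30)), (np.int64(0), np.int64(25)), (np.int
[... 2282 characters left out ...]
.int64(0)), (np.int64(40), np.int64(0)), (np.int64(44), np.int64(0))]
[(np.int64(-230), np.int64(0)), (np.int64(-226), np.int64(0)), (np.int64(-222), np.int64(0)), (np.int64(-218), np.int64(0)), (np.int64(-214), np.int64(0)), (np.int64(-210), np.int64(0)), (np.int64(-206), np.int64(0)), (np.int64(-202), np.int64(0)), (np.int64(-198), np.int64(20)), (np.int64(-194), np.int64(40)), (np.int64(-190), np.int64(40)), (np.int64(-186), np.int64(41)), (np.int64(-182), np.int64(40)), (np.int64(-178), np.int64(41)), (np.int64(-174), np.int64(38)), (np.int64(-170), np.int64(44)), (np.int64(-166), np.int64(38)), (np.int64(-162), np.int64(32)), (np.int64(-158), np.int64(2)), (np.int64(-154), np.int64(3))]
```

View pics/topz.png

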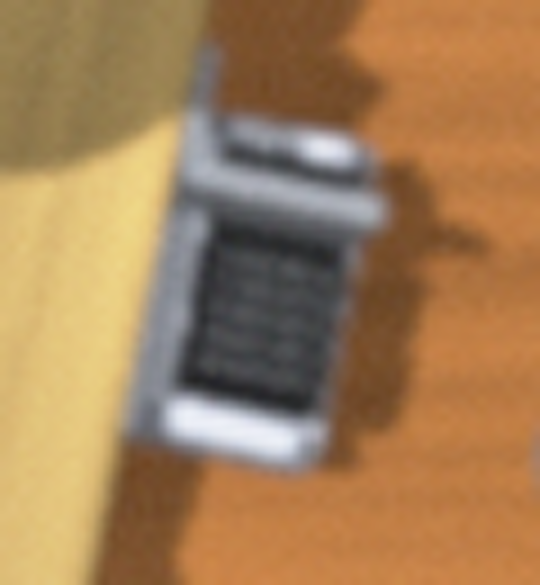

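View pics/sidez.png

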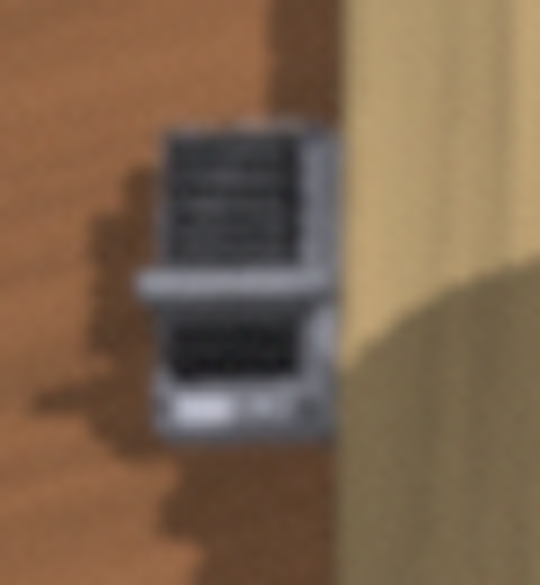

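The pad is centred near world (0.428, -0.082, 0.044). The slide direction is yaw -15.6°, and the bracket face is about 24 mm ahead of the pad centre. I'll press with closed fingers, tool pointing down and tool x about opposite to the slide direction. First I lift and travel above everything.

jog_arm --plan '[[[0,0,-1,0,0,0],[0,0,-1,0,0,0],[-0.77,-0.89,0,0,0,-0.19],[-0.77,-0.89,0,0,0,0],[-0.77,-0.89,0,0,0,0],[-0.77,-0.89,0,0,0,0],[-0.77,-0.89,0,0,0,0],[-0.77,-0.89,0,0,0,0],[-0.77,-0.89,0,0,0,0],[-0.77,-0.89,0,0,0,0]]]' --grip -1

```text
time_s: 1.65
position: [0.3227, 0.1824, 0.3116]
tool_rot: [[-0.963, 0.269, 0.001], [0.269, 0.963, 0.0], [-0.001, 0.0, -1.0]]
ft_force: [0.7, 0.8, 0.5]
grip_width: 0.0
```

jog_arm --plan '[[[-0.77,-0.89,0,0,0,0],[-0.77,-0.89,0,0,0,0],[-0.77,-0.89,0,0,0,0],[-0.77,-0.89,0,0,0,0],[-0.5,-0.6,0,0,0,0],[0,0,0,0,0,0],[0,0,0,0,0,0]]]'

```text
time_s: 2.35
position: [0.4155, -0.0148, 0.3112]
tool_rot: [[-0.963, 0.27, -0.0], [0.27, 0.963, 0.0], [0.001, 0.0, -1.0]]
ft_force: [-0.2, -0.0, 0.3]
grip_width: -0.0001
```

jog_arm --plan '[[[-0.33,-0.77,0,0,0,0],[-0.33,-0.77,0,0,0,0],[0,0,1,0,0,0],[0,0,1,0,0,0],[0,0,1,0,0,0],[0,0,0.7,0,0,0],[0,0,0,0,0,0],[0,0,0,0,0,0]]]'

```text
time_s: 3.15
position: [0.4248, -0.0804, 0.1644]
tool_rot: [[-0.964, 0.268, 0.001], [0.268, 0.964, -0.0], [-0.001, -0.0, -1.0]]
ft_force: [0.3, -0.0, 1.3]
grip_width: 0.0
```

```bash
python3 - <<'E'
from h import *
s=env.observe(); print(s['time_s'],s['position'],s['ft_force'])
for n in ['top','side','wrist']:
    im,d=vision.get_image(n); ci=cam(n)
    pts=np.array([[.4283,-.0815,.044],[.4283+.024*.963,-.0815-.024*.269,.0665],list(s['position'])])
    pr=proj(n,pts,ci); print(n,pr.round(1).tolist())
    for p,c in zip(pr,[(255,0,0),(0,255,0),(255,255,0)]): cv2.drawMarker(im,(int(p[0]),int(p[1])),c,0,6,1)
    if n!='wrist':
        x,y=pr[0].astype(int); im=cv2.resize(im[y-45:y+45,x-60:x+60],None,fx=6,fy=6,interpolation=cv2.INTER_CUBIC)
    save(im,n+'1.png')
E
```

```text
3.15 [ 0.42479361 -0.08040276  0.16438847] [ 0.30438759 -0.01134925  1.28527251]
top [[424.6, 250.1], [428.5, 238.1], [435.1, 241.2]]
side [[230.3, 257.6], [228.7, 264.3], [222.3, 240.2]]
wrist [[323.5, 237.2], [323.4, 282.0], [323.1, 318.6]]
```

View pics/wrist1.png

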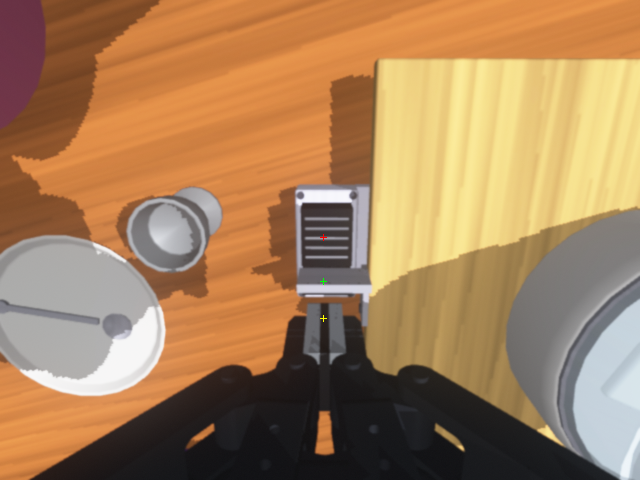

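View pics/side1.png

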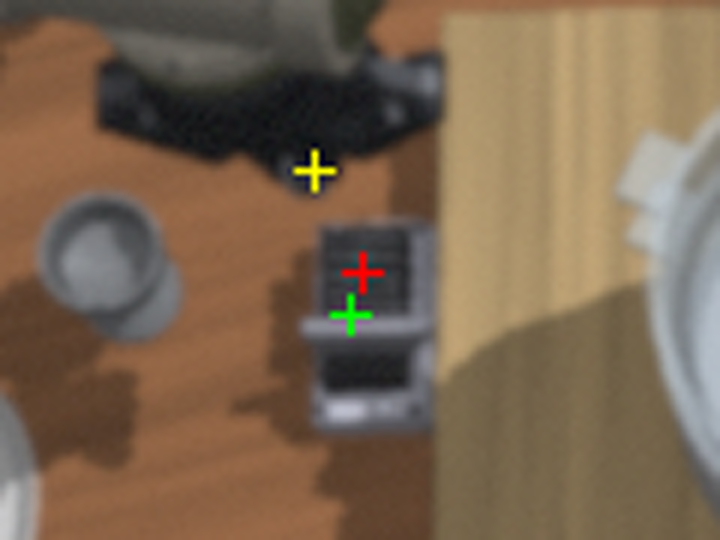

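The wrist picture confirms the pad centre at pixel (326,235) against my estimate of (323,237). The fingertips are lined up with the pad and cup_b is well clear. Descending to just above the pad.

jog_arm --plan '[[[0,0,0.8,0,0,0],[0,0,0.8,0,0,0],[0,0,0.7,0,0,0],[0,0,0.4,0,0,0],[0,0,0,0,0,0],[0,0,0,0,0,0]]]'

```text
time_s: 3.9
position: [0.4252, -0.0813, 0.0564]
tool_rot: [[-0.963, 0.269, 0.002], [0.269, 0.963, -0.001], [-0.002, -0.0, -1.0]]
ft_force: [-0.1, -0.6, 0.6]
grip_width: -0.0003
```

jog_arm --plan '[[[0,0,0.1,0,0,0],[0,0,0.1,0,0,0],[0,0,0.1,0,0,0],[0,0,0,0,0,0],[0,0,0,0,0,0]]]'

```text
time_s: 4.4
position: [0.4247, -0.0812, 0.0435]
tool_rot: [[-0.963, 0.269, 0.001], [0.269, 0.963, -0.0], [-0.001, -0.0, -1.0]]
ft_force: [0.2, -0.4, 3.8]
grip_width: 0.0
```

jog_arm --plan '[[[0,0,0.08,0,0,0],[0,0,0.08,0,0,0],[0,0,0.06,0,0,0],[0,0,0,0,0,0],[0,0,0,0,0,0],[0,0,0,0,0,0]]]'

```text
time_s: 5.0
position: [0.4247, -0.0812, 0.0346]
tool_rot: [[-0.963, 0.269, 0.001], [0.269, 0.963, -0.0], [-0.001, -0.0, -1.0]]
ft_force: [0.0, -0.6, 6.5]
grip_width: -0.0001
```

jog_arm --plan '[[[-0.08,0,0,0,0,0],[-0.08,0,0,0,0,0],[-0.08,0,0,0,0,0],[-0.08,0,0,0,0,0],[-0.04,0,0,0,0,0],[-0.04,0,0,0,0,0],[-0.04,0,0,0,0,0],[-0.04,0,0,0,0,0],[-0.04,0,0,0,0,0],[-0.04,0,0,0,0,0]]]'

```text
time_s: 6.0
position: [0.444, -0.0862, 0.0341]
tool_rot: [[-0.963, 0.269, -0.005], [0.269, 0.963, 0.002], [0.005, 0.001, -1.0]]
ft_force: [-7.3, 1.2, 8.7]
grip_width: 0.0
```

jog_arm --plan '[[[-0.05,0,0,0,0,0],[-0.05,0,0,0,0,0],[-0.05,0,0,0,0,0],[-0.05,0,0,0,0,0],[-0.05,0,0,0,0,0],[-0.05,0,0,0,0,0],[-0.05,0,0,0,0,0],[-0.05,0,0,0,0,0]]]'

```text
time_s: 6.8
position: [0.4597, -0.0906, 0.0341]
tool_rot: [[-0.963, 0.269, -0.005], [0.269, 0.963, 0.002], [0.005, 0.0, -1.0]]
ft_force: [-8.2, 1.8, 8.3]
grip_width: -0.0002
```

```bash
cat > tr.py <<'E'
from h import *
import sys
a=np.deg2rad(-15.6); ex=np.array([np.cos(a),np.sin(a)]); ey=np.array([-ex[1],ex[0]]); C=np.array([.5089,.0809])
s=env.observe(); print(s['time_s'],s['position'],s['ft_force'],'tipX',(s['position'][:2]-C)@ex,(s['position'][:2]-C)@ey)
vv,uu=np.mgrid[0:480,0:640]
for n in ['side','top']:
    im,d=vision.get_image(n); save(im,n+sys.argv[1]+'.png'); P=world(n,uu,vv,d)
    m=(abs(P[...,2]-0.044)<0.007)&(d>0)
    X=(P[...,:2]-C)@ex; Y=(P[...,:2]-C)@ey
    e=[]
    for y in np.arange(-.12,.13,.01):
        q=m&(abs(Y-y)<.005)&(abs(X)<.3)
        if q.sum()>20: e.append(np.percentile(X[q],[1,99]))
    print(n,'tray near/far',np.median(e,0), 'moved',np.median(e,0)+[.15,-.15])
    g=(Y<-.153)&(Y>-.2)
    b=g&(abs(P[...,2]-.044)<.008)&(X<.05)&(X>-.07); h,ed=np.histogram(X[b],np.arange(-.06,.02,.006)); print('pad-height pts',h, 'z med of rear pad',np.median(P[...,2][g&(X>-.05)&(X<-.03)]))
E
python3 tr.py 2
```

```text
6.8 [ 0.45967329 -0.09058646  0.03407277] [-8.19430143  1.82289007  8.28589094] tipX -0.0012972173162509987 -0.17840737617543967
side tray near/far [-0.12789772  0.23628808] moved [0.02210228 0.08628808]
pad-height pts [ 0  0  0  0  0  0  0  0  0  4  1  0 31] z med of rear pad 0.38656873291155486
top tray near/far [0.04553299 0.24216516] moved [0.19553299 0.09216516]
pad-height pts [0 0 0 0 0 0 0 0 0 0 0 0 0] z med of rear pad 0.3883455054309342
```

The tray has moved about 20 mm (joint about 0.070) with the plunger still down, so the bracket is past the stop. Continuing home.

jog_arm --plan '[[[-0.08,0,0,0,0,0],[-0.1,0,0,0,0,0],[-0.1,0,0,0,0,0],[-0.1,0,0,0,0,0],[-0.1,0,0,0,0,0],[-0.1,0,0,0,0,0],[-0.1,0,0,0,0,0],[-0.1,0,0,0,0,0],[-0.1,0,0,0,0,0],[-0.1,0,0,0,0,0]]]'

```text
time_s: 7.9
position: [0.4992, -0.1018, 0.0341]
tool_rot: [[-0.963, 0.269, -0.001], [0.269, 0.963, 0.0], [0.001, 0.0, -1.0]]
ft_force: [-2.8, 1.1, -1.6]
grip_width: 0.0004
```

jog_arm --plan '[[[-0.1,0,0,0,0,0],[-0.1,0,0,0,0,0],[-0.1,0,0,0,0,0],[-0.1,0,0,0,0,0],[-0.1,0,0,0,0,0],[-0.05,0,0,0,0,0],[-0.05,0,0,0,0,0]]]'

```text
time_s: 8.6
position: [0.5225, -0.1085, 0.0346]
tool_rot: [[-0.963, 0.269, 0.0], [0.269, 0.963, -0.0], [-0.0, -0.0, -1.0]]
ft_force: [-2.6, -0.6, -1.2]
grip_width: 0.0004
```

jog_arm --plan '[[[-0.04,0,0,0,0,0],[-0.04,0,0,0,0,0],[-0.03,0,0,0,0,0],[0,0,0,0,0,0]]]'

```text
time_s: 9.0
position: [0.5268, -0.1097, 0.0346]
tool_rot: [[-0.963, 0.269, 0.0], [0.269, 0.963, -0.0], [-0.001, -0.0, -1.0]]
ft_force: [-3.4, -1.0, -1.3]
grip_width: 0.0003
```

```bash
python3 tr.py 3
```

```text
9.0 [ 0.52681951 -0.10971357  0.03461268] [-3.41662006 -1.02511954 -1.30813519] tipX 0.0685191718963671 -0.17877294046886905
side tray near/far [-0.05867531  0.24799268] moved [0.09132469 0.09799268]
pad-height pts [5 0 0 0 0 0 0 0 0 0 0 0 0] z med of rear pad 0.4614603856158269
top tray near/far [0.09581478 0.24151933] moved [0.24581478 0.09151933]
pad-height pts [0 0 0 0 0 0 0 0 0 0 0 0 0] z med of rear pad 0.4632721331707309
```

Force is still only sliding friction, so I'll creep on until it rises at the back stop.

jog_arm --plan '[[[-0.04,0,0,0,0,0],[-0.03,0,0,0,0,0],[0,0,0,0,0,0]]]'

```text
time_s: 9.4
position: [0.5268, -0.1096, 0.0346]
tool_rot: [[-0.963, 0.268, -0.006], [0.268, 0.963, 0.001], [0.006, -0.0, -1.0]]
ft_force: [-14.0, 0.5, 9.1]
grip_width: -0.0
```

The tray didn't move and the force rose to 14 N, so it is against the back stop. Backing off 10 mm and lifting away.

jog_arm --plan '[[[0.1,0,0,0,0,0],[0.15,0,0,0,0,0],[0.15,0,0,0,0,0],[0,0,0,0,0,0],[0,0,-0.5,0,0,0],[0,0,-1,0,0,0],[0,0,-1,0,0,0],[0,0,-1,0,0,0],[0,0,-1,0,0,0],[0,0,-1,0,0,0]]]'

```text
time_s: 10.4
position: [0.5137, -0.1059, 0.2564]
tool_rot: [[-0.963, 0.269, 0.001], [0.269, 0.963, -0.0], [-0.001, -0.0, -1.0]]
ft_force: [1.0, 0.2, -0.1]
grip_width: -0.0001
```

jog_arm --plan '[[[1,0,-0.5,0,0,0],[1,0,-0.5,0,0,0],[1,0,0,0,0,0],[1,0,0,0,0,0],[1,0,0,0,0,0],[0,0,0,0,0,0],[0,0,0,0,0,0]]]'

```text
time_s: 11.1
position: [0.3213, -0.0523, 0.2951]
tool_rot: [[-0.963, 0.269, 0.002], [0.269, 0.963, -0.001], [-0.002, -0.0, -1.0]]
ft_force: [0.3, -0.4, 0.2]
grip_width: -0.0002
```

```bash
python3 tr.py 4; python3 - <<'E'
from h import *
n='wrist'; im,d=vision.get_image(n); save(im,'wrist4.png')
for n in ['side','top']:
    im,d=vision.get_image(n); z=np.load(n+'0.npz'); ci=cam(n)
    for q in ['cup_b','saucer','spoon','lid','catch_pad']:
        r=spotter.trace(n,q); print(n,q,[(x['score'],np.round(x['rect'],0).tolist()) for x in r[:2]])
    df=np.abs(im.astype(int)-z['im']).max(2); save((np.clip(df*3,0,255)).astype(np.uint8)[...,None].repeat(3,2),n+'diff.png')
E
```

```text
11.1 [ 0.32131428 -0.05229077  0.29505133] [ 0.29914328 -0.40282676  0.24775685] tipX -0.14485790297360135 -0.17872987720323696
side tray near/far [-0.05819147  0.24901971] moved [0.09180853 0.09901971]
pad-height pts [20 33 33 38 32 36 37 34  6 13 37 33  0] z med of rear pad 0.04345458181921072
top tray near/far [-0.06017341  0.05865923] moved [ 0.08982659 -0.09134077]
pad-height pts [17 27 25 26 26 28 26 18  1 18 32 25  0] z med of rear pad 0.04253329020402116
side cup_b [(0.88, [175.0, 244.0, 200.0, 268.0]), (0.77, [337.0, 238.0, 359.0, 270.0])]
side saucer [(0.77, [114.0, 265.0, 176.0, 326.0])]
side spoon [(0.75, [118.0, 287.0, 166.0, 300.0])]
side lid [(0.95, [375.0, 277.0, 450.0, 353.0])]
side catch_pad [(0.74, [222.0, 249.0, 243.0, 278.0]), (0.7, [222.0, 248.0, 370.0, 371.0])]
top cup_b [(0.97, [287.0, 200.0, 314.0, 224.0])]
top saucer [(0.77, [487.0, 212.0, 546.0, 254.0]), (0.3, [498.0, 228.0, 544.0, 250.0])]
top spoon [(0.42, [495.0, 229.0, 521.0, 244.0]), (0.18, [285.0, 135.0, 444.0, 258.0])]
top lid [(0.63, [219.0, 116.0, 298.0, 184.0])]
top catch_pad [(0.91, [416.0, 229.0, 433.0, 259.0])]
```

View pics/side4.png

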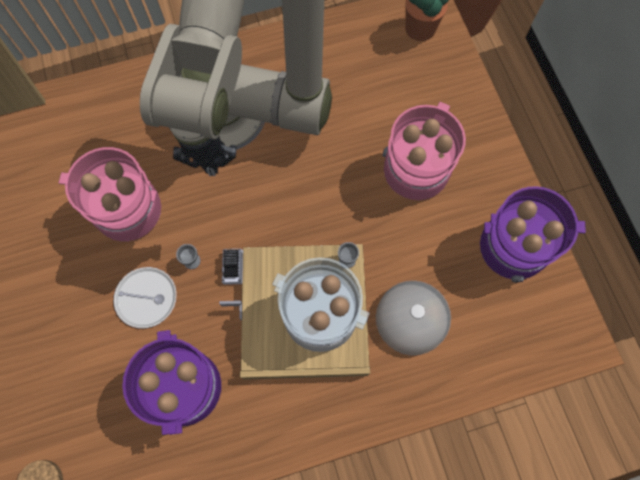

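View pics/top4.png

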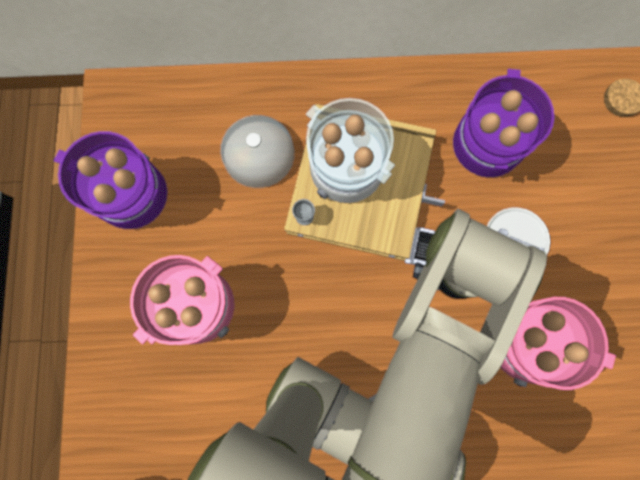

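The tray sits against the back stop, with no gap left at side (305,372). The pad is back at about 43 mm, the cooker and cup_a are upright, and the other items haven't moved. Handing in.

```bash
python3 -c "
from h import *
print(close_job())"
```

```text
the job is handed in; nothing more can be done
None
```

The tray is home against its back stop, the catch has sprung back up, and I've handed the job in; it gave no verdict. With closed fingertips I pressed the plunger about 9 mm down. I then slid along the slide direction against the bracket until the tray stopped, backed off 10 mm, and lifted and retracted the hand.

**Checks before handing in (at about 11 s):**
- **Tray:** it had moved about 90–92 mm by both cameras. At the end it stopped dead and the force rose from about 3 N to 14 N, which is the back stop.
- **Catch:** the pad top was back at about 43 mm (44 mm is fully up), and the hand was well clear. Camera depth alone can't confirm the 1.5 mm limit exactly.
- **Cooker and cup_a:** both are upright on the tray in the pictures.
- **Lid, saucer, spoon and cup_b:** none looked moved in the side view. In the top view the arm hid cup_b and part of the saucer and spoon, so the detector's boxes there were not usable.
- **Edge readings:** some of the automatic tray-edge readings were wrong, because the arm or the back stop got into the measurement. I relied on the near-edge readings, the force rise and the pictures.

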